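# Stamp the tile on the blue stand

## Task

Mark the clay tile on the stamping stand with the blue cap: with your fingertips, gently push that stand's tray fully home, then press the blue cap gently down until the stamp bites into the tile, keep it down for about a second, and let it spring up again. Grasp and lift nothing, and leave the yellow and red stands and everything else on the table as they are.

Things in the scene. Friction and masses are not known exactly. Their poses are not given: they have to be found in the camera images.
- stand_blue: The blue tile-stamping stand, grey, fixed to the table. Origin on the table top (z=0), straight below the axis of its stamp; its x axis points to its back, z up. Base 155 x 90 x 12 mm, from x=-95 to x=+60; side rails to 22 mm high; a post at the back (x=39 to 57, 102 mm high) carries an arm 40 mm wide, its top at 102 mm, forward to x=-23.
- tray_blue (a joint): The tile tray of the blue stand: how far it is drawn out towards the stand's -x, in m: 0 is fully home (a hard stop, the clay tile centred under the stamp), 0.06 fully out. It stays where it is left; sliding it takes about 2 N.
- lip_blue (a point): Middle of the outer face of the blue stand's tray lip, an upright aluminium plate 54 mm wide and 6 mm thick, from 15 to 47 mm above the table, with a blue square on it. The face looks to the stand's -x; this point is 31 mm above the table and, with the tray home, 108 mm in front (-x) of the stand's origin. Axes as the stand's.
- stamp_blue (a joint): The blue stand's stamp: how far it is down, in m: 0 is up, at 0.012 it meets the top of the tile (28 mm above the table; it must sink 0.5 mm or more into the clay), 0.018 is its hard stop. A spring holds it up: about 2 N starts it, about 7 N takes it to the stop, and it springs back when let go.
- cap_blue (a point): Centre of the flat top of the round blue cap of the stamp, 36 mm in diameter and 14 mm high; 138 mm above the table when the stamp is up. Axes as the stand's.
- stand_yellow: The yellow tile-stamping stand, grey, fixed to the table. Origin on the table top (z=0), straight below the axis of its stamp; its x axis points to its back, z up. Base 155 x 90 x 12 mm, from x=-95 to x=+60; side rails to 22 mm high; a post at the back (x=39 to 57, 102 mm high) carries an arm 40 mm wide, its top at 102 mm, forward to x=-23.
- tray_yellow (a joint): The tile tray of the yellow stand: how far it is drawn out towards the stand's -x, in m: 0 is fully home (a hard stop, the clay tile centred under the stamp), 0.06 fully out. It stays where it is left; sliding it takes about 2 N.
- lip_yellow (a point): Middle of the outer face of the yellow stand's tray lip, an upright aluminium plate 54 mm wide and 6 mm thick, from 15 to 47 mm above the table, with a yellow square on it. The face looks to the stand's -x; this point is 31 mm above the table and, with the tray home, 108 mm in front (-x) of the stand's origin. Axes as the stand's.
- stamp_yellow (a joint): The yellow stand's stamp: how far it is down, in m: 0 is up, at 0.012 it meets the top of the tile (28 mm above the table; it must sink 0.5 mm or more into the clay), 0.018 is its hard stop. A spring holds it up: about 2 N starts it, about 7 N takes it to the stop, and it springs back when let go.
- cap_yellow (a point): Centre of the flat top of the round yellow cap of the stamp, 36 mm in diameter and 14 mm high; 138 mm above the table when the stamp is up. Axes as the stand's.
- stand_red: The red tile-stamping stand, grey, fixed to the table. Origin on the table top (z=0), straight below the axis of its stamp; its x axis points to its back, z up. Base 155 x 90 x 12 mm, from x=-95 to x=+60; side rails to 22 mm high; a post at the back (x=39 to 57, 102 mm high) carries an arm 40 mm wide, its top at 102 mm, forward to x=-23.
- tray_red (a joint): The tile tray of the red stand: how far it is drawn out towards the stand's -x, in m: 0 is fully home (a hard stop, the clay tile centred under the stamp), 0.06 fully out. It stays where it is left; sliding it takes about 2 N.
- lip_red (a point): Middle of the outer face of the red stand's tray lip, an upright aluminium plate 54 mm wide and 6 mm thick, from 15 to 47 mm above the table, with a red square on it. The face looks to the stand's -x; this point is 31 mm above the table and, with the tray home, 108 mm in front (-x) of the stand's origin. Axes as the stand's.
- stamp_red (a joint): The red stand's stamp: how far it is down, in m: 0 is up, at 0.012 it meets the top of the tile (28 mm above the table; it must sink 0.5 mm or more into the clay), 0.018 is its hard stop. A spring holds it up: about 2 N starts it, about 7 N takes it to the stop, and it springs back when let go.
- cap_red (a point): Centre of the flat top of the round red cap of the stamp, 36 mm in diameter and 14 mm high; 138 mm above the table when the stamp is up. Axes as the stand's.
- mug: Grey-brown clay mug, 84 mm wide, 100 mm high, with a handle; origin under its centre. Leave alone.
- cup: Small dark blue cup, 80 mm wide, 55 mm high; origin under its centre. Leave alone.
- jar: Orange jar with a white cap, 64 mm wide, 85 mm high; origin under its centre. Leave alone.
- spatula: Wooden-handled spatula lying flat, 190 mm long; origin on its underside. Leave alone.
- block: Light wooden block, 75 x 50 x 28 mm; origin under its centre. Leave alone.
Not all that is in view belongs to the job. Leave any green look-alike of the stand_yellow alone.

How it is judged (in metres and radians):
On the way, in this order (a step that is already met when the one before it is completed fails the run):
1. the blue stand's tray is fully home and its stamp still up (value of joint tray_blue below 0.004 m and value of joint stamp_blue below 0.003 m), for 0.1 s.
2. the blue stamp is pressed into the tile and kept down (value of joint tray_blue below 0.004 m and value of joint stamp_blue above 0.0125 m), for 0.6 s.
At the end, for the whole second after the job is handed in: The blue tray is home (within 4 mm), the blue stamp has been down at least 12.5 mm for 0.6 s and is up again (within 2 mm), the yellow and red trays have not moved 4 mm and their stamps are up (within 3 mm), the other things are within 15 mm of where they stood (value of joint tray_blue below 0.004 m and value of joint stamp_blue below 0.002 m and distance of each of lip_yellow, lip_red from where it was at the start of the episode below 0.004 m and value of joint each of stamp_yellow, stamp_red below 0.003 m and distance of each of mug, cup, jar, spatula, block from where it was at the start of the episode below 0.015 m); the robot touches nothing.
It fails at once if the blue stamp is pressed (beyond 6 mm) while its tray is not home (more than 6 mm out) (value of joint each of stamp_blue, tray_blue above 0.006 m).
It fails at once if the blue stand, its tray or stamp is pushed hard, above 30 N (contact force between anything else and stand_blue above 30 N).
It fails at once if a yellow or red tray or stamp is moved (distance of any of lip_yellow, lip_red from where it was at the start of the episode above 0.004 m or value of joint any of stamp_yellow, stamp_red above 0.003 m).
It fails at once if another thing on the table is moved or lifted by more than 15 mm (distance of any of mug, cup, jar, spatula, block from where it was at the start of the episode above 0.015 m).
It also fails if it takes over 48 s, if anything falls off the work surface, if the arm or the gripper's body presses on something with over 40 N, if the wrist force passes 120 N, or if a joint passes its speed limit or range.

## Robot

A 6-joint arm with a two-finger parallel gripper is mounted at the origin on the work surface. World frame = base frame: x ahead of the robot, y to its left, z up, the work surface at z = 0. Lengths are in m, angles in degrees, forces in N, time in s.
With the tool pointing down it reaches from about 0.4 to 0.825 m from the base axis. Payload 7 kg.
Tool frame: the origin (TCP) lies midway between the tips of the shut fingers; the grasp point (between the pads) lies 19 mm behind it; z points along the fingers, y is the line along which they close (so a half turn about z gives the same grasp; the last joint's range is limited). The gripper opens to 88 mm and grips with 3 to 60 N. Pads are 19 mm wide; open, the fingers measure 130 mm over their backs; the gripper's body (78 mm by 193 mm) begins 47 mm behind the grasp point.
Start: joints at [90.361, 20.546, 0.682, 0, -70.136, -16.507], TCP at [0.188, 0.648, 0.227] pointing down, gripper open.
Joint ranges: [-176.03, 176.03], [-82.01, 121.73], [-58.28, 71.71], [-173.87, 95.51], [-174.79, -0.11], [-173.66, 173.66]. Speed limits (degrees/s): [136.94, 136.94, 172.46, 180, 180, 180].

## Interface

Orientations are given as a 3x3 rotation matrix whose columns are the frame's x, y, z axes.
In Python, from rig import robot gives the robot as it stands. Calls block until the motion is done:
- robot.goto(position, orientation): joint-space move of the TCP to a pose.
- robot.servo_line(position, ori=None, speed=0.15): straight line of the TCP; ori=None keeps the orientation; speed is the mean speed in m/s.
- robot.movej(angles): joint-space move.
- robot.move_gripper(opening): opening from 0.0 (shut) to 1.0 (fully open); the grip force is fixed at half the most; returns when the fingers have stopped.
- robot.dwell(seconds).
- robot.ik(position, orientation): joint angles nearest the present ones, or None.
- robot.grab_frame(name): name is "scene" or "top" or "wrist"; returns (picture, depth): 400x640x3 uint8, red, green, blue; 400x640 float32, m along the optical axis (not along the pixel's ray), 0 where there is no reading.
- robot.camera_info(name): a dict with "vfov" (degrees; the focal length in pixels is half the picture's height over the tangent of half this angle, whatever the lens; pixels are square), "cx", "cy" (the principal point, pixels), "view" (4x4, takes a point from world to camera coordinates); the wrist camera has in their place "T_tool_cam" (4x4, takes a point from camera to tool coordinates, whose origin is the TCP and whose axes are the flange's). Camera axes: x right, y down, z forward; pixel columns grow to the right and rows downward; lengths in m; the calibration is good to about 2 mm. A picture is of the moment at which its call begins: read the wrist's pose just before it. camera_info takes no time and is no camera call.
A pose or a line that the arm cannot do raises robot.Unreachable and nothing moves.
- robot.job_done(): hands the job in; it is judged then, once.
Readings, each from a call of its own:
- robot.read_t(): time.
- robot.read_qpos(): joint angles.
- robot.read_qvel(): joint speeds.
- robot.read_effort(): joint torques, N m.
- robot.read_position(): TCP position.
- robot.read_tcp_rot(): TCP orientation.
- robot.read_force(): force on the tool from outside, world axes, zero at the start.
- robot.read_ft_torque(): the same for the moment, N m.
- robot.read_grip_width(): opening from 0.0 (shut) to 1.0 (fully open).
- robot.read_finger_force(): force on a finger pad.
Only numpy, scipy, OpenCV 4.12 (cv2) and the standard library are available. Lean on these libraries where they do the work, as an engineer would, in place of code of your own. Each camera call takes 0.05 s, during which the arm holds its last target. There are 200 camera calls.

## Working session

There is one attempt and no reset: what is moved stays moved. The work goes in short steps, each a Python script; the robot and the scene stay as the last script left them, time stands still between calls to the robot, and variables do not carry over. Pictures are saved under pics/ and viewed, at most 10 in all, crops included, and the job is handed in when it is done.

```bash
mkdir -p pics; ls
python3 - <<'E'
from rig import robot
import cv2
for n in ("scene","top"):
    p,d=robot.grab_frame(n); cv2.imwrite(f"pics/{n}0.png",p[:,:,::-1])
    print(n,robot.camera_info(n),(d>0).mean())
print(robot.read_t(),robot.read_tcp_rot(),robot.camera_info("wrist"))
E
```

```text
pics
scene {'vfov': 48.64520589671932, 'cx': 320.43374574234736, 'cy': 205.81212433172115, 'view': array([[-0.22440756,  0.97433855, -0.01748237,  0.11109867],
       [ 0.75763161,  0.16315694, -0.63196057, -0.36450201],
       [-0.61289118, -0.15506192, -0.77480334,  2.03090863],
       [ 0.        ,  0.        ,  0.        ,  1.        ]])} 0.99601171875
top {'vfov': 54.75844470252748, 'cx': 311.6052719860165, 'cy': 193.3797761278496, 'view': array([[ 0.02470855, -0.99966326,  0.00792804, -0.02812549],
       [-0.99881705, -0.02501832, -0.04169643,  0.59498578],
       [ 0.04188074, -0.0068884 , -0.99909887,  1.26790492],
       [ 0.        ,  0.        ,  0.        ,  1.        ]])} 0.99612109375
0.1 [[ 9.60542813e-01 -2.78132056e-01 -2.52402262e-04]
 [-2.78132124e-01 -9.60541728e-01 -1.45240382e-03]
 [ 1.61517157e-04  1.46529723e-03 -9.99998913e-01]] {'vfov': 63.528976227385556, 'cx': 326.21465829816043, 'cy': 195.17458193501082, 'T_tool_cam': array([[-1.08718239e-03, -9.66334510e-01, -2.57286676e-01,
         6.89901348e-02],
       [ 9.99998945e-01, -1.29845100e-03,  6.51245404e-04,
         4.31139100e-04],
       [-9.63395050e-04, -2.57285697e-01,  9.66334902e-01,
        -1.58322290e-01],
       [ 0.00000000e+00,  0.00000000e+00,  0.00000000e+00,
         1.00000000e+00]])}
```

View pics/scene0.png

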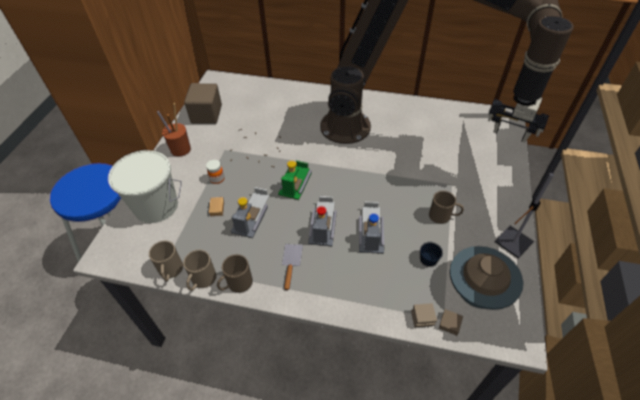

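View pics/top0.png

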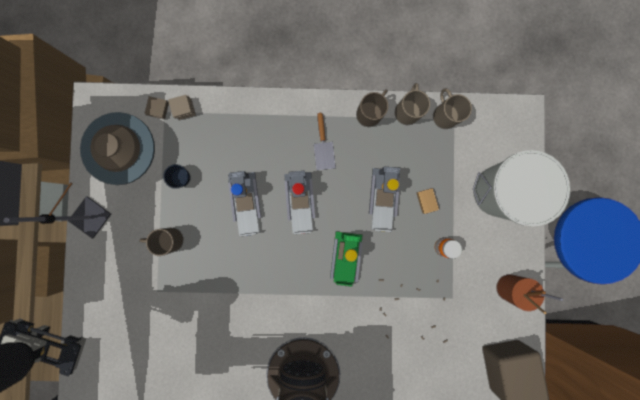

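Scene: the blue cap is at (374,218), the red at (321,211), the yellow at (242,202), and the green look-alike at (292,166). Top: the blue cap is at (237,188), with its tray drawn out toward the robot and ending near (248,233). Red is at (299,188), yellow at (393,184) and green at (350,255). The only stand with a blue cap is the one at top (237,188). The blue stool and dark blue cup aren't stands. Next I'll measure it and confirm with an enlarged crop.

```bash
cat > h.py <<'E'
from rig import robot
import numpy as np, cv2
def cam(n):
    c=robot.camera_info(n); f=200/np.tan(np.radians(c["vfov"]/2))
    if n=="wrist":
        T=np.eye(4);T[:3,:3]=robot.read_tcp_rot();T[:3,3]=robot.read_position();T=T@c["T_tool_cam"]
    else: T=np.linalg.inv(c["view"])
    return f,c["cx"],c["cy"],T
def ray(C,uv,z):
    f,cx,cy,T=C; d=T[:3,:3]@np.array([(uv[0]-cx)/f,(uv[1]-cy)/f,1]); o=T[:3,3]
    return o+d*(z-o[2])/d[2]
def cloud(C,d):
    f,cx,cy,T=C; v,u=np.mgrid[:400,:640]
    P=np.stack([(u-cx)/f*d,(v-cy)/f*d,d],-1); return P@T[:3,:3].T+T[:3,3]
def blue(p):
    h=cv2.cvtColor(p,cv2.COLOR_RGB2HSV); m=cv2.inRange(h,(108,150,60),(128,255,255))
    n,l,s,c=cv2.connectedComponentsWithStats(m)
    return [(s[i].tolist(),c[i]) for i in range(1,n) if s[i,4]>8],l
E
python3 - <<'E'
from h import *
for n in("top","scene"):
    C=cam(n);p,d=robot.grab_frame(n)
    for s,c in blue(p)[0]: print(n,s,c.round(1),ray(C,c,.138).round(4))
    if n=="top":
        P=cloud(C,d); 
        cv2.imwrite("pics/c.png",cv2.resize(p[150:260,200:330,::-1],None,fx=5,fy=5,interpolation=2))
        roi=P[160:250,222:268]; m=(roi[...,2]>.008)&(roi[...,2]<.06)
        q=roi[m][:,:2].astype(np.float32); print(len(q),cv2.minAreaRect(q))
E
```

```text
top [232, 184, 11, 11, 98] [236.6 188.9] [0.5979 0.2117 0.138 ]
top [555, 198, 85, 86, 5950] [598.6 240.3] [ 0.4714 -0.8746  0.138 ]
1224 ((0.5544291138648987, 0.2101878970861435), (0.20349009335041046, 0.09754838794469833), 9.543473243713379)
scene [50, 164, 70, 57, 2854] [ 83.8 193.2] [ 0.7149 -0.8335  0.138 ]
scene [370, 214, 8, 8, 53] [373.5 217.8] [0.6043 0.2146 0.138 ]
```

View pics/c.png

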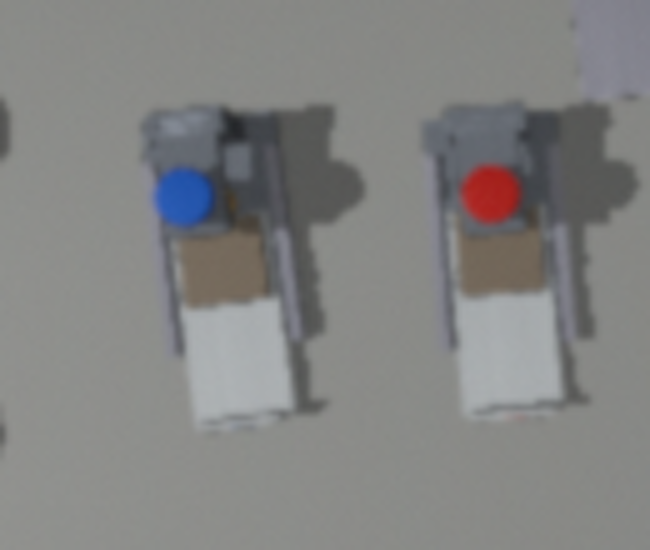

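The crop confirms it: a blue cap on a grey stand with its tray pulled out about 35 mm, at base heading ≈9.5°. The cap is near (0.600, 0.212), and the two views and the stand sizes agree. Next is a closer look with the wrist camera.

```bash
cat >> h.py <<'E'
def R(a):
    c,s=np.cos(np.radians(a)),np.sin(np.radians(a)); sx=np.array([c,s,0]); sy=np.array([-s,c,0])
    return np.stack([-sx,sy,[0,0,-1.]],1),sx,sy
E
python3 - <<'E'
from h import *
M,sx,sy=R(9.5); o=np.array([.6,.212,0])
robot.goto(o-.12*sx+[0,0,.25],M)
robot.move_gripper(0)
robot.dwell(.3)
C=cam("wrist");p,d=robot.grab_frame("wrist");cv2.imwrite("pics/w1.png",p[:,:,::-1])
b,l=blue(p);P=cloud(C,d)
for s,c in b: print(s,c.round(1),"z.138",ray(C,c,.138).round(4),"z.031",ray(C,c,.031).round(4),"cloud",np.median(P[l==b.index((s,c))+1],0).round(4) if 0 else P[int(c[1]),int(c[0])].round(4))
print(robot.read_t(),robot.read_qpos(),robot.read_position(),robot.read_force())
E
```

```text
[321, 147, 13, 2, 26] [327.  147.5] z.138 [0.4436 0.1859 0.138 ] z.031 [0.4556 0.188  0.031 ] cloud [0.4551 0.1879 0.0304]
[325, 290, 3, 22, 45] [326.3 301.3] z.138 [0.587  0.2091 0.138 ] z.031 [0.6557 0.2205 0.031 ] cloud [0.5861 0.2087 0.1389]
3.9333 [ 4.34631147e+01  4.82302216e+00 -1.67182255e+01 -1.05362537e-03
 -6.84571151e+01 -1.23960572e+02] [0.48163852 0.19222407 0.2500051 ] [-0.61975349  0.02126197  0.35186227]
```

View pics/w1.png

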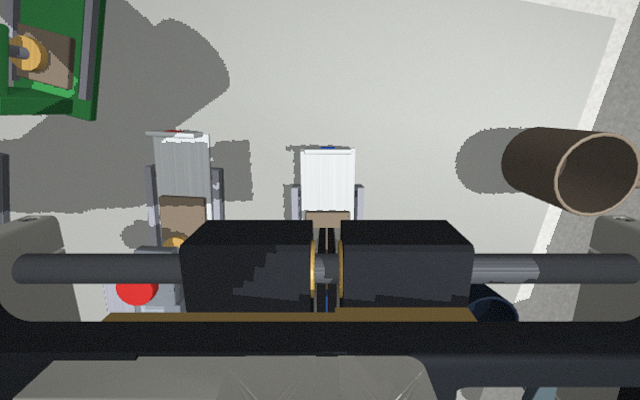

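The image's up direction is toward the robot. The blue lip square is at (327,147) and gives (0.4556, 0.188, 0.030), against 31 mm expected. The tray edges run vertically in the picture, so the 9.5° heading holds. Lip to cap measures 146 mm, so the tray is about 38 mm out. Now I'll push it, watching the force.

Run:
```python
from h import *
M,sx,sy=R(9.6); lip=np.array([.4556,.188,0])
a=lip-.035*sx
robot.goto(a+[0,0,.12],M); robot.servo_line(a+[0,0,.03],speed=.1)
robot.dwell(.2); f0=robot.read_force(); print(f0.round(2) if hasattr(f0,'round') else f0)
s=.012; log=[]
robot.servo_line(a+s*sx+[0,0,.03],speed=.06)
while s<.072:
    s+=.001 if s>.052 else .002
    robot.servo_line(a+s*sx+[0,0,.03],speed=.03)
    f=-(np.array(robot.read_force())-f0)@sx; log.append((round(s,3),round(f,1)))
    if f>6: break
print(log, robot.read_t(),(np.array(robot.read_position())-[.6,.2125,0])@sx)
robot.dwell(.2);print((np.array(robot.read_force())-f0).round(1))
```

```text
[ 0.14  0.28 -0.08]
[(0.014, np.float64(0.8)), (0.016, np.float64(0.9)), (0.018, np.float64(0.4)), (0.02, np.float64(0.6)), (0.022, np.float64(0.7)), (0.024, np.float64(-0.6)), (0.026, np.float64(1.0)), (0.028, np.float64(0.9)), (0.03, np.float64(1.4)), (0.032, np.float64(0.6)), (0.034, np.float64(0.6)), (0.036, np.float64(1.8)), (0.038, np.float64(1.1)), (0.04, np.float64(1.6)), (0.042, np.float64(0.7)), (0.044, np.float64(1.9)), (0.046, np.float64(0.8)), (0.048, np.float64(2.8)), (0.05, np.float64(1.0)), (0.052, np.float64(1.4)), (0.053, np.float64(1.1)), (0.054, np.float64(-0.8)), (0.055, np.float64(2.2)), (0.056, np.float64(1.5)), (0.057, np.float64(2.4)), (0.058, np.float64(2.0)), (0.059, np.float64(0.7)), (0.06, np.float64(3.1)), (0.061, np.float64(1.8)), (0.062, np.float64(5.4)), (0.063, np.float64(8.9))] 13.9167 -0.1202544523549193
[-9.2  1.1  4.8]
```

The force rose at the expected place: the TCP is 120 mm in front of the axis, which is the 108 mm lip plus the finger half-width. So the tray is home. I'll back off, check the lip with the wrist camera, then press.

Run:
```python
from h import *
M,sx,sy=R(9.6); o=np.array([.599,.2122,0])
p=np.array(robot.read_position()); robot.servo_line(p-.03*sx,speed=.06)
q=p-.03*sx; q[2]=.25; robot.servo_line(q,speed=.2)
robot.servo_line(o-.12*sx+[0,0,.25],speed=.1)
C=cam("wrist");im,d=robot.grab_frame("wrist")
for s,c in blue(im)[0]:
    w=ray(C,c,.031); print(s,w.round(4),((w-o)@sx).round(4),((w-o)@sy).round(4))
C=cam("top");im,d=robot.grab_frame("top"); cv2.imwrite("pics/t2.png",cv2.resize(im[140:260,180:340,::-1],None,fx=4,fy=4))
print(robot.read_t())
```

```text
[322, 179, 12, 3, 36] [0.4921 0.1944 0.031 ] -0.1084 0.0003
[325, 297, 3, 15, 33] [0.6582 0.2208 0.031 ] 0.0598 -0.0014
16.5917
```

Lip is at x = −108.4 mm and y = 0.3 mm in the stand frame, so the tray is home. Now the press.

Run:
```python
from h import *
M,sx,sy=R(9.6); o=np.array([.599,.2122,0])
robot.servo_line(o+[0,0,.25],speed=.12)
robot.servo_line(o+[0,0,.145],speed=.08); robot.dwell(.2)
f0=np.array(robot.read_force()); z=.14; log=[]
while z>.1226:
    z-=.001; robot.servo_line(o+[0,0,z],speed=.03)
    f=(np.array(robot.read_force())-f0)[2]; log.append((round(z*1e3),round(f,1)))
    if f>14: break
robot.dwell(1.2)
print(log,robot.read_position(),(np.array(robot.read_force())-f0).round(1),robot.read_t())
robot.servo_line(o+[0,0,.15],speed=.04); robot.servo_line(o+[0,0,.25],speed=.12)
robot.servo_line(o-.12*sx+[0,0,.25],speed=.12); robot.dwell(.3)
C=cam("wrist");im,d=robot.grab_frame("wrist")
for s,c in blue(im)[0]:
    w=ray(C,c,.031); print(s,((w-o)@sx).round(4))
C=cam("top");im,d=robot.grab_frame("top");b,l=blue(im)
for s,c in b: print(s,ray(C,c,.138).round(4),"z",d[int(c[1]),int(c[0])],cloud(C,d)[int(c[1]),int(c[0])].round(4))
print(robot.read_t(),(np.array(robot.read_force())-f0).round(1))
```

```text
[(139, np.float64(0.4)), (138, np.float64(2.1)), (137, np.float64(4.3)), (136, np.float64(3.5)), (135, np.float64(3.5)), (134, np.float64(3.9)), (133, np.float64(2.8)), (132, np.float64(5.1)), (131, np.float64(4.7)), (130, np.float64(4.4)), (129, np.float64(5.6)), (128, np.float64(5.0)), (127, np.float64(5.4)), (126, np.float64(6.0)), (125, np.float64(5.8)), (124, np.float64(5.7)), (123, np.float64(6.9)), (122, np.float64(6.7))] [0.59905244 0.21221221 0.1223032 ] [-2.1 -1.5  5.8] 25.2083
[321, 179, 13, 3, 31] -0.108
[325, 291, 3, 21, 41] 0.0568
[232, 184, 11, 11, 98] [0.5979 0.2117 0.138 ] z 1.1553683 [0.6008 0.2141 0.1363]
[555, 198, 85, 86, 5951] [ 0.4715 -0.8746  0.138 ] z 1.4986734 [ 0.4514 -1.1304 -0.2043]
28.5917 [-0.2 -0.6  0.1]
```

The stamp went down 15.7 mm at about 6–7 N and was held 1.2 s. The top view's blue mask is the same as before the press, so the cap is up again. The tray is still home and the arm is clear.

```bash
python3 -c "
from rig import robot
print(robot.job_done())"
```

```text
the job is handed in; nothing more can be done
None
```

The blue tray was pushed home (lip measured at −108 mm), the blue cap was pressed 15.7 mm for over a second and sprang back up, nothing else was touched as far as I know, and the job is handed in (no verdict was returned).

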